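# Unlatch the boot-care box

### The arm

A 6-joint arm with a two-finger parallel gripper is mounted at the origin on the work surface. World frame = base frame: x ahead of the robot, y to its left, z up, the work surface at z = 0. Lengths are in m, angles in rad, forces in N, time in s.
With the tool pointing down it reaches from about 0.3 to 0.875 m from the base axis. Payload 4.2 kg.
Tool frame: the origin (TCP) lies at the very end of the fingers, on their centre line; the grasp point (between the pads) lies 19 mm behind it (ctrl.grip_point_offset is the z of the grasp point in the tool frame, in m); z points along the fingers, y is the direction in which the jaws open and shut (so a half turn about z gives the same grasp; the last joint's range is limited). The gripper opens to 85 mm and grips with 20 to 120 N. Pads are 22 mm wide; open, the fingers measure 114 mm over their backs; the gripper's body (76 mm by 85 mm) begins 54 mm behind the grasp point. The pads swing forward as they close: fully open they stand 13 mm farther back than shut.
Start: joints at [-1.328, 0.32, 1.565, -0, 1.257, -0.02], TCP at [0.149, -0.555, 0.204] pointing down, gripper open.
Joint ranges: [-3.11, 3.11], [-0.84, 2.01], [0.21, 2.61], [-1.34, 4.49], [0.05, 2.63], [-2.56, 2.56]. Speed limits (rad/s): [2.57, 2.57, 3.14, 3.14, 3.14, 3.14].

### API

Orientations are given as a rotation vector (axis times angle).
In Python, from cell import telemetry, viewer, workorder, ctrl gives the robot as it stands.
- The arm moves only by the tool step_arm, never from a script. Its argument "commands" is a list of rows, each a list of 7 numbers: the turn, a rotation vector about the tool's x, y, z normalised to -1 to 1, where 1 is pi rad, then the shift along the tool's x, y, z normalised to -1 to 1, where 1 is 0.5 m, then the finger opening in mm, from 0 to 85.4. A call has 1 to 8 rows; each row is the pose to reach, as a shift and turn from the pose measured when the call began, along the tool's axes at that moment, turning the shorter way round; what a row does not reach only later rows make up. A row lasts 1/10 s, in which the tool goes at most 50 mm and 8.59 degrees, less where a joint would pass 70% of its speed; a pose out of reach is approached as far as the arm can. A call with a number of a shift or a turn outside -1 to 1 is refused whole. A call with a gripper value outside its range is refused whole. The fingers move at their own pace and stop on an object; "grip_force" is the grip in N (left out, the last holds). Time passes only in rows, so rows that repeat a pose let the fingers close. It gives the time, the measured TCP pose, the force and the opening at its end, in the units of the state.
- telemetry.get_state(): the state, without advancing time (a new reading comes with each control period).
- viewer.read_camera(name): name is "side" or "top" or "wrist"; returns (picture, depth): 384x512x3 uint8, blue, green, red; 384x512 float32, m along the optical axis (not along the pixel's ray), 0 where there is no reading.
- viewer.camera_model(name): a dict with "camera_matrix" (3x3 intrinsics, pixels), "k1" (the pictures are not rectified: a ray, as slopes to the right and down, at radius r is drawn at 1 + k1 r^2 times it, then the intrinsics apply), "R" (3x3) and "t" (3): a world point X has camera coordinates R X + t. Camera axes: x right, y down, z forward; pixel columns grow to the right and rows downward; lengths in m; the calibration is good to about 2 mm. A picture is of the moment at which its call begins: read the wrist's pose just before it. camera_model takes no time and is no camera call; for the wrist camera it gives the pose at the moment of the call.
- workorder.close_job(): hands the job in, once; it reports no verdict.
The state is a dict: "time_s": time; "joints": joint angles; "dq": joint speeds; "tau": joint torques, N m; "ee_pos": TCP position; "eef_rot": TCP orientation; "ft_force": force on the tool from outside, world axes, zero at the start; "ft_torque": the same for the moment, N m; "grip_width": opening from 0.0 (shut) to 1.0 (fully open).
Only numpy, scipy, OpenCV 4.12 (cv2) and the standard library are available. Lean on these libraries where they do the work, as an engineer would, in place of code of your own. Each camera call takes 0.05 s, during which the arm holds its last target.

### The job

On the tall clear acrylic boot-care box, push the round-knobbed catch all the way back (towards the hinges) so that it no longer blocks the bolt, then draw the bolt by its flat tab all the way out of its staple, so the lid is free to lift. Leave both parts open, let go, and leave the similar catch on the low woven box alone.

Things in the scene. Friction and masses are not known exactly. Their poses are not given: they have to be found in the camera images.
- acrylic_box: Fixed transparent box, 170 mm in x, 260 mm in y, 100 mm high, with a wooden-backed brush and a yellow insole inside. Origin: centre of its underside; z up, x from the front edge to the hinged edge, y along the bolt. On the lid (closed, box x, y in mm): catch knob at 15, 58; bolt tab at -40, -35. Straps 19 mm high over the rod at y -112, -66 and 36 (each 8 mm wide, 22 mm in x).
- catch (a joint): Steel catch on the clear box's lid, a flat bar sliding level along the box's +x, towards the hinges. In m: 0 to 0.006 at the start, where its tongue lies behind the bolt's tail and blocks it; the bolt is free above 0.026; end stop at 0.050. About 3 N slides it; it stays where it is left, no spring.
- catch_knob (a point): Grip point on the clear box's catch: on the axis of its upright round steel knob, 16 mm in diameter, 34 mm tall. It lies 13 mm below the knob's top, 21 mm above the catch's flat bar (20 mm wide) and 36 mm above the lid, so 136 mm above the table. Axes parallel to the box's; the catch opens along +x. Moves with the catch.
- bolt (a joint): Steel bolt on the clear box's lid, a rod sliding level along the box's +y. In m: 0 at the start, shot into the staple at the rim; it cannot move more than about 3 mm while the catch is closed; end stop, fully drawn, at 0.050. About 3 N slides it; it stays where it is left, no spring.
- bolt_tab (a point): Grip point on the clear box's bolt: middle of its upright flat steel tab, 14 mm thick in x, 22 mm long in y, 34 mm tall. It lies 13 mm below the tab's top, 21 mm above the rod (12 mm wide) and 36 mm above the lid, so 136 mm above the table. Axes parallel to the box's; the bolt opens along +y. Moves with the bolt.
- low_catch (a joint): The like catch on the other box, a low opaque brown woven-plastic box 150 mm in x, 230 mm in y, 62 mm high, beside the clear one (left or right of it). In m: 0 closed. Not to be moved.

How it is judged:
By the outcome, as a careful person would: the job done as asked, in the order asked, and still so for the second after the job is handed in, with the robot touching nothing.
It also fails if it takes over 45 s, if anything falls off the work surface, if the arm or the gripper's body presses on something with over 40 N, if the wrist force passes 120 N, or if a joint passes its speed limit or range.

## Working session

There is one attempt and no reset: what is moved stays moved. The work goes in short steps, Python scripts to look and compute and a tool call to move; the robot and the scene stay as the last step left them, time stands still between calls to the robot, and variables do not carry over. Pictures are saved under pics/ and viewed, and the job is handed in when it is done.

Besides the shell and the picture viewer there is one more tool, called after "Request:" as a command line: name --pt "numbers of a row" for each row, then --argument value for the rest. step_arm: Moves the arm, as the interface text tells. Its arguments: {"type":"object","properties":{"commands":{"type":"array","items":{"type":"array","items":{"type":"number"}}},"grip_force":{"type":"number"}},"required":["commands"]}

```bash
ls; mkdir -p pics; python3 - <<'E'
from cell import telemetry, viewer, workorder, ctrl
import cv2,numpy as np
s=telemetry.get_state(); print({k:np.round(v,3).tolist() for k,v in s.items()}, ctrl.grip_point_offset)
for n in ["side","top"]:
    p,d=viewer.read_camera(n); cv2.imwrite(f"pics/{n}0.png",p); np.save(f"pics/{n}0d.npy",d)
    m=viewer.camera_model(n); print(n,{k:np.round(v,4).tolist() for k,v in m.items()})
E
```

```text
pics
{'time_s': 0.0, 'joints': [-1.328, 0.32, 1.566, -0.0, 1.257, -0.02], 'dq': [0.001, 0.001, -0.001, -0.001, -0.0, 0.001], 'tau': [-0.001, -41.553, -23.417, -0.0, 0.008, 0.0], 'ee_pos': [0.149, -0.555, 0.203], 'eef_rot': [-3.113, -0.411, 0.0], 'ft_force': [0.228, -0.091, 0.061], 'ft_torque': [-0.015, -0.003, 0.032], 'grip_width': 0.996} -0.0187
side {'camera_matrix': [[362.4673, 0.0, 255.437], [0.0, 362.4673, 196.4213], [0.0, 0.0, 1.0]], 'k1': -0.1132, 'R': [[0.8667, -0.4983, 0.0243], [-0.2207, -0.4266, -0.8771], [0.4474, 0.7548, -0.4796]], 't': [-0.4454, 0.2245, 0.5638]}
top {'camera_matrix': [[435.005, 0.0, 257.4906], [0.0, 435.005, 188.8566], [0.0, 0.0, 1.0]], 'k1': -0.1078, 'R': [[-0.0617, -0.9981, 0.0018], [-0.9775, 0.0601, -0.202], [0.2015, -0.0142, -0.9794]], 't': [0.0335, 0.5467, 0.9372]}
```

View pics/side0.png

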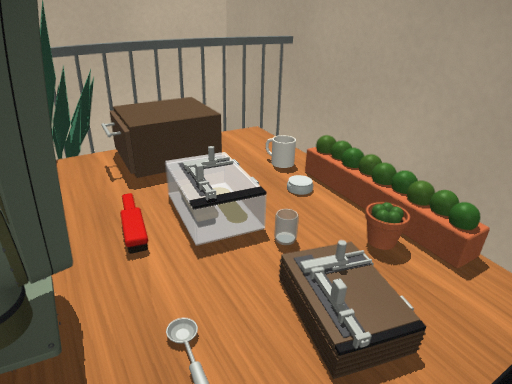

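View pics/top0.png

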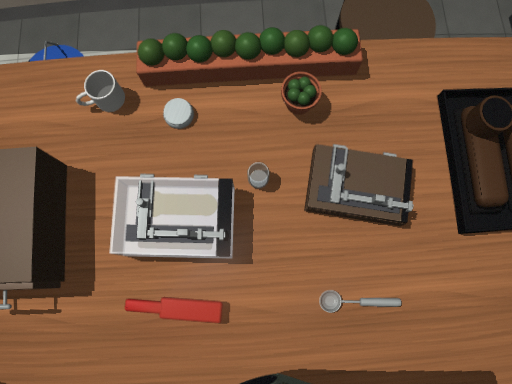

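The clear box is at left in the top view, around px (173,215), with its hinges at the upper edge. The catch knob is near (142,202) and the bolt tab near (182,233). The woven box is at right. I'll enlarge both views.

```bash
python3 - <<'E'
import cv2
a=cv2.imread("pics/top0.png")[165:270,100:245]; cv2.imwrite("pics/top0z.png",cv2.resize(a,None,fx=5,fy=5,interpolation=cv2.INTER_CUBIC))
a=cv2.imread("pics/side0.png")[140:250,155:275]; cv2.imwrite("pics/side0z.png",cv2.resize(a,None,fx=5,fy=5,interpolation=cv2.INTER_CUBIC))
E
```

```text
(no output)
```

View pics/top0z.png

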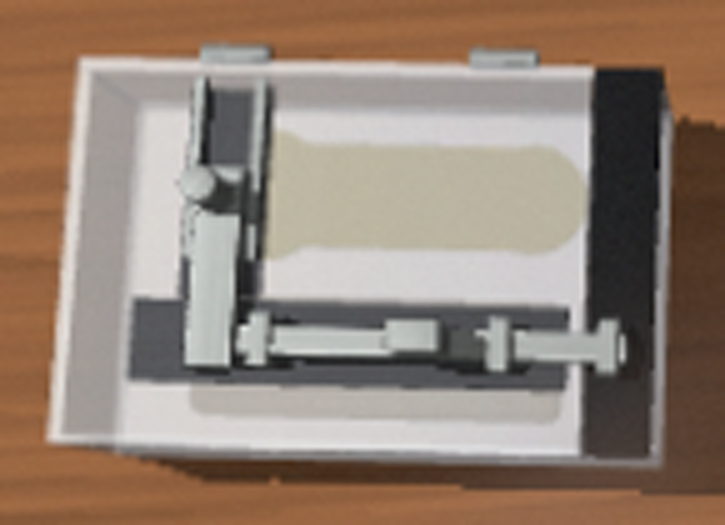

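View pics/side0z.png

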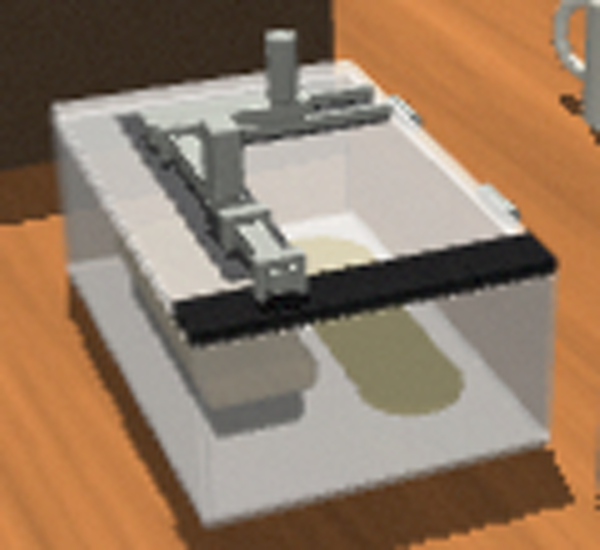

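```bash
cat > h.py <<'E'
import numpy as np,cv2
def ray(m,uv):
    K=np.array(m["camera_matrix"]);k=m["k1"]
    d=(np.array(uv,float)-K[:2,2])/K[0,0]; s=d.copy()
    for _ in range(30): s=d/(1+k*(s@s))
    R=np.array(m["R"]);t=np.array(m["t"]); v=R.T@np.array([s[0],s[1],1]); return -R.T@t, v/np.linalg.norm(v)
def proj(m,X):
    c=np.array(m["R"])@np.array(X)+np.array(m["t"]); s=c[:2]/c[2]; s=s*(1+m["k1"]*(s@s)); K=np.array(m["camera_matrix"]); return K[:2,:2]@s+K[:2,2]
def tri(obs):
    A=np.zeros((3,3));b=np.zeros(3)
    for m,uv in obs:
        o,v=ray(m,uv);P=np.eye(3)-np.outer(v,v);A+=P;b+=P@o
    X=np.linalg.solve(A,b); return X,[np.linalg.norm(np.cross(X-ray(m,uv)[0],ray(m,uv)[1])) for m,uv in obs]
def atz(m,uv,z):
    o,v=ray(m,uv); return o+v*(z-o[2])/v[2]
E
python3 - <<'E'
from h import *
from cell import viewer
T=viewer.camera_model("top");S=viewer.camera_model("side")
t=lambda u,v:(u/5+100-.4,v/5+165-.4); s=lambda u,v:(u/5+155-.4,v/5+140-.4)
K=tri([(T,t(198,182)),(S,s(282,36))]);B=tri([(T,t(412,327)),(S,s(223,132))])
print("knob top",K,"tab top",B)
C=[t(80,60),t(50,440),t(662,460),t(662,70)]
P=np.array([atz(T,c,.1) for c in C]);print(P.round(4))
# pose fit
from scipy.optimize import least_squares
bx=np.array([[85,130],[-85,130],[-85,-130],[85,-130]])/1e3
def tf(p,q): c,s_=np.cos(p[2]),np.sin(p[2]); return q@np.array([[c,s_],[-s_,c]])+p[:2]
f=least_squares(lambda p:(tf(p,bx)-P[:,:2]).ravel(),[.45,.2,0]);print("corner fit",f.x,f.fun.round(4))
kb=np.array([[15,58],[-40,-35]])/1e3
print("knob,tab from fit",tf(f.x,kb).round(4))
d=K[0]-B[0];print("yaw from parts",np.arctan2(d[1],d[0])-np.arctan2(93,55), np.hypot(*d[:2]), np.hypot(93,55))
W=np.load("pics/top0d.npy"); 
E
```

```text
knob top (array([0.51992653, 0.24651676, 0.14785028]), [np.float64(0.0018790218256796239), np.float64(0.0018790218256798702)]) tab top (array([0.45414147, 0.16040644, 0.1423301 ]), [np.float64(0.0006560977619195139), np.float64(0.000656097761919269)])
[[0.5856 0.3126 0.1   ]
 [0.4187 0.3257 0.1   ]
 [0.3958 0.0633 0.1   ]
 [0.5649 0.0547 0.1   ]]
corner fit [ 0.4912358   0.18909012 -0.07788683] [ 0.0005 -0.0005 -0.0021 -0.0004  0.0006  0.0028  0.001  -0.0019]
knob,tab from fit [[0.5107 0.2457]
 [0.4486 0.1573]]
yaw from parts -0.11830708256736089 0.1083635598120703 108.04628637764465
```

```bash
cat >> h.py <<'E'
from scipy.spatial.transform import Rotation as Ro
def cmd(target,yaw):
    """yaw = desired world angle of tool y; tool down"""
    from cell import telemetry
    s=telemetry.get_state(); R=Ro.from_rotvec(s["eef_rot"]); 
    y=np.array([np.cos(yaw),np.sin(yaw),0]);z=np.array([0,0,-1.]);x=np.cross(y,z)
    G=Ro.from_matrix(np.c_[x,y,z]); rel=(R.inv()*G).as_rotvec()/np.pi
    sh=R.inv().apply(np.array(target)-s["ee_pos"])/.5
    print("t",round(s["time_s"],2),"pos",np.round(s["ee_pos"],4),"yaw",round(float(np.arctan2(*R.as_matrix()[[1,0],1])),4),"F",np.round(s["ft_force"],2),"CMD",np.round(rel,4).tolist(),np.round(sh,4).tolist())
E
python3 - <<'E'
from h import *
cmd([.42,-.25,.33],-.6); cmd([.46,.19,.34],-.1)
E
```

```text
t 0.1 pos [ 0.1493 -0.5548  0.2034] yaw -1.308 F [1.33 0.64 0.8 ] CMD [-0.0005, -0.0002, -0.2254] [0.6813, -0.4484, -0.2525]
t 0.1 pos [ 0.1493 -0.5548  0.2034] yaw -1.308 F [1.33 0.64 0.8 ] CMD [-0.0004, -0.0003, -0.3845] [0.9871, -1.2775, -0.2712]
```

Request:
step_arm --pt "0 0 -0.225 0.68 -0.45 -0.25 85" --pt "0 0 -0.225 0.68 -0.45 -0.25 85" --pt "0 0 -0.225 0.68 -0.45 -0.25 85" --pt "0 0 -0.225 0.68 -0.45 -0.25 85" --pt "0 0 -0.225 0.68 -0.45 -0.25 85" --pt "0 0 -0.225 0.68 -0.45 -0.25 85" --pt "0 0 -0.225 0.68 -0.45 -0.25 85" --pt "0 0 -0.225 0.68 -0.45 -0.25 85"

```text
time_s: 0.9
ee_pos: [0.4032, -0.2666, 0.3214]
eef_rot: [-2.778, -1.463, -0.0]
ft_force: [0.5, -0.5, -0.6]
grip_width: 0.998
```

```bash
python3 - <<'E'
from h import *
cmd([.46,.19,.34],-.1)
E
```

```text
t 0.9 pos [ 0.4032 -0.2666  0.3214] yaw -0.6013 F [ 0.49 -0.47 -0.63] CMD [-0.0004, -0.0004, -0.1596] [0.8173, -0.4229, -0.0358]
```

Request:
step_arm --pt "0 0 -0.16 0.817 -0.423 -0.036 85" --pt "0 0 -0.16 0.817 -0.423 -0.036 85" --pt "0 0 -0.16 0.817 -0.423 -0.036 85" --pt "0 0 -0.16 0.817 -0.423 -0.036 85" --pt "0 0 -0.16 0.817 -0.423 -0.036 85" --pt "0 0 -0.16 0.817 -0.423 -0.036 85" --pt "0 0 -0.16 0.817 -0.423 -0.036 85" --pt "0 0 -0.16 0.817 -0.423 -0.036 85"

```text
time_s: 1.7
ee_pos: [0.4517, 0.1302, 0.3374]
eef_rot: [-2.327, -2.108, -0.001]
ft_force: [1.1, -0.1, 0.4]
grip_width: 0.993
```

```bash
cat >> h.py <<'E'
def snap(name):
    from cell import viewer; import pickle
    m=viewer.camera_model("wrist"); p,d=viewer.read_camera("wrist")
    cv2.imwrite(f"pics/{name}.png",p); pickle.dump((m,d),open(f"pics/{name}.pkl","wb")); return m,p,d
E
python3 - <<'E'
from h import *
m,p,d=snap("w1"); print(m); cmd([.46,.19,.34],-.1)
E
```

```text
{'camera_matrix': array([[310.64879525,   0.        , 260.05853733],
       [  0.        , 310.64879525, 190.17190799],
       [  0.        ,   0.        ,   1.        ]]), 'k1': -0.02637984074643507, 'R': array([[ 9.95161542e-01, -9.82521837e-02,  1.19892310e-04],
       [-9.29407443e-02, -9.40966675e-01,  3.25489990e-01],
       [-3.18672877e-02, -3.23926263e-01, -9.45545478e-01]]), 't': array([-0.43697758,  0.07812199,  0.5635931 ])}
t 1.75 pos [0.4525 0.1377 0.3372] yaw -0.092 F [1.68 5.11 0.87] CMD [-0.0005, -0.0028, 0.0025] [0.1056, 0.0053, -0.0048]
```

View pics/w1.png

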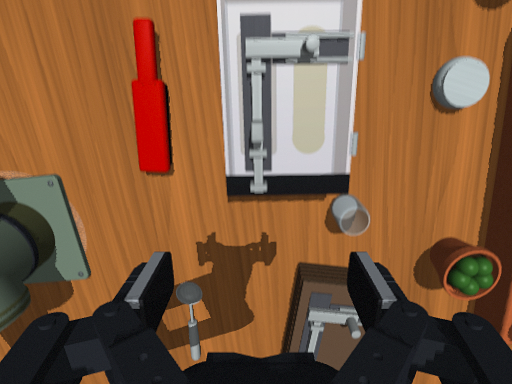

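The wrist view shows the box at the top with the knob near (312,45) and the tab near (258,90). I'll take one picture at rest here, then one from farther back.

```bash
python3 - <<'E'
from h import *
snap("w2"); cmd([.48,.06,.30],-.1)
E
```

```text
t 1.8 pos [0.4521 0.1334 0.3369] yaw -0.0909 F [-0.27 -1.15 -0.76] CMD [-0.0006, -0.0012, 0.0029] [-0.1415, 0.069, 0.0731]
```

Request:
step_arm --pt "0 0 0.003 -0.14 0.07 0.073 60" --pt "0 0 0.003 -0.14 0.07 0.073 60" --pt "0 0 0.003 -0.14 0.07 0.073 60" --pt "0 0 0.003 -0.14 0.07 0.073 60"

```text
time_s: 2.2
ee_pos: [0.4802, 0.0598, 0.2996]
eef_rot: [-2.328, -2.101, -0.0]
ft_force: [-0.2, -0.2, 0.1]
grip_width: 0.704
```

```bash
python3 - <<'E'
from h import *
m,p,d=snap("w3"); cmd([.48,.06,.30],-.1)
cv2.imwrite("pics/w3z.png",cv2.resize(p[100:300,150:420],None,fx=2.9,fy=2.9,interpolation=cv2.INTER_CUBIC))
a=cv2.imread("pics/w2.png"); cv2.imwrite("pics/w2z.png",cv2.resize(a[0:210,200:400],None,fx=2.85,fy=2.85,interpolation=cv2.INTER_CUBIC))
E
```

```text
t 2.25 pos [0.4804 0.0604 0.3002] yaw -0.1014 F [0.22 0.2  0.15] CMD [-0.0007, -0.0013, -0.0004] [-0.0009, -0.0007, 0.0005]
```

View pics/w3z.png

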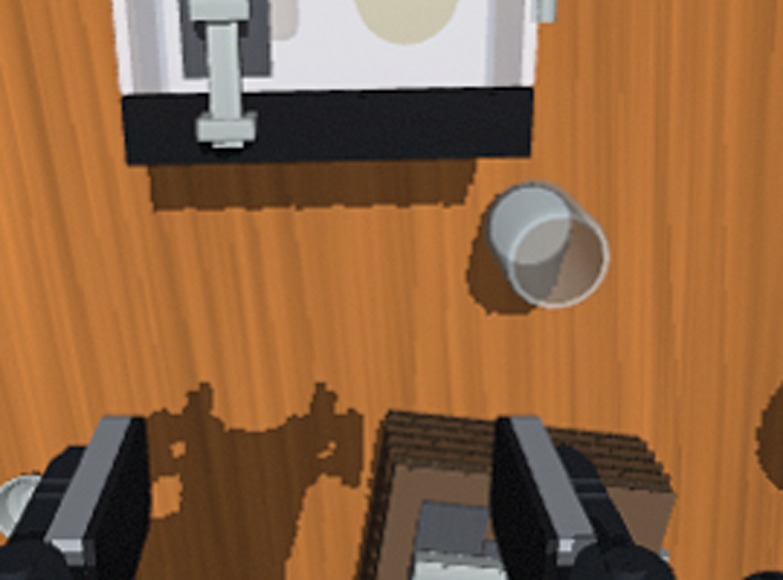

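View pics/w2z.png

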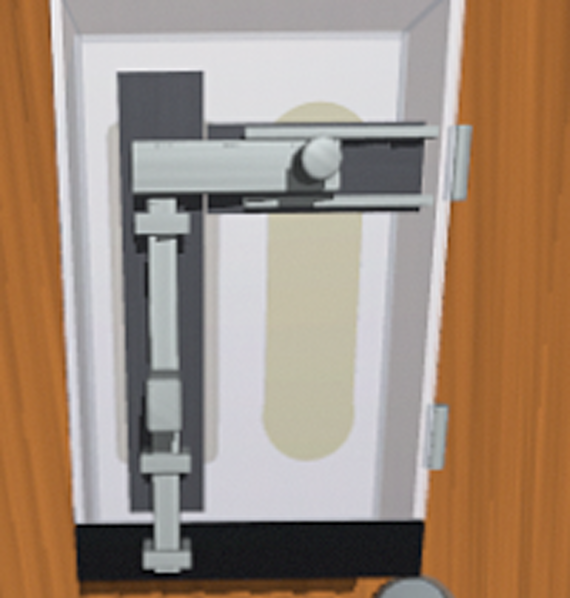

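Moving back pushed the box out of the top of the picture, so I'll go forward instead, over the box.

```bash
python3 - <<'E'
from h import *
cmd([.50,.23,.33],-.1)
E
```

```text
t 2.25 pos [0.4804 0.0604 0.3002] yaw -0.1014 F [0.22 0.2  0.15] CMD [-0.0007, -0.0013, -0.0004] [0.3417, 0.0045, -0.0581]
```

Request:
step_arm --pt "0 -0.001 0 0.34 0.005 -0.06 50" --pt "0 -0.001 0 0.34 0.005 -0.06 50" --pt "0 -0.001 0 0.34 0.005 -0.06 50" --pt "0 -0.001 0 0.34 0.005 -0.06 50" --pt "0 -0.001 0 0.34 0.005 -0.06 50" --pt "0 -0.001 0 0.34 0.005 -0.06 50" --pt "0 -0.001 0 0.34 0.005 -0.06 50"

```text
time_s: 2.95
ee_pos: [0.4997, 0.2283, 0.3312]
eef_rot: [-2.33, -2.104, 0.002]
ft_force: [0.1, 0.5, 0.6]
grip_width: 0.584
```

```bash
python3 - <<'E'
from h import *
m,p,d=snap("w4"); cmd([.50,.23,.33],-.1)
cv2.imwrite("pics/w4z.png",cv2.resize(p[30:290,130:400],None,fx=2.2,fy=2.2,interpolation=cv2.INTER_CUBIC))
E
```

```text
t 3.0 pos [0.4998 0.2281 0.3312] yaw -0.1025 F [ 0.17  0.15 -0.21] CMD [-0.0007, -0.0002, -0.0008] [0.0038, -0.0001, 0.0023]
```

View pics/w4z.png

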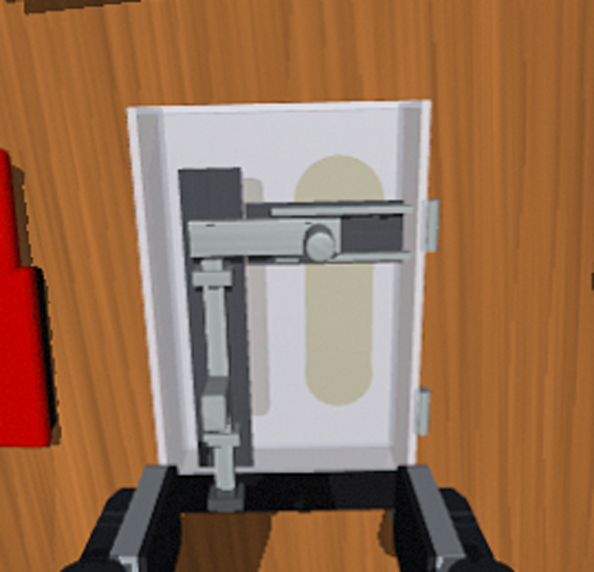

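```bash
python3 - <<'E'
from h import *
import pickle
from cell import viewer
T=viewer.camera_model("top");S=viewer.camera_model("side")
m2=pickle.load(open("pics/w2.pkl","rb"))[0];m4,d4=pickle.load(open("pics/w4.pkl","rb"))
for m in(m2,m4): print("cam",-m["R"].T@m["t"])
w2=lambda u,v:(u/2.85+200-.3,v/2.85-.3); w4=lambda u,v:(u/2.2+130-.3,v/2.2+30-.3)
t=lambda u,v:(u/5+100-.4,v/5+165-.4); s=lambda u,v:(u/5+155-.4,v/5+140-.4)
k=[(m2,w2(323,156)),(m4,w4(321,243)),(T,t(198,182)),(S,s(282,36))]
b=[(m2,w2(165,404)),(m4,w4(214,412)),(T,t(412,327)),(S,s(223,132))]
for n,o in(("knob",k),("tab",b)):
    print(n,"wrist",tri(o[:2])[0].round(4),"w4+top",tri(o[1:3])[0].round(4),"all",tri(o)[0].round(4),np.round(tri(o)[1],4))
    print([atz(*q,.149).round(4)[:2].tolist() for q in o])
P=np.array([atz(m4,w4(*c),.1) for c in[(430,101),(128,108),(158,512)]])[:, :2];print(P.round(4))
print("yaw: front edge",np.arctan2(*(P[1]-P[2]))*-1)
m,d=m4,d4
for n,o in(("knob",k),("tab",b)):
    u,v=np.round(o[1][1]).astype(int); R=m["R"]; z=d[v-2:v+3,u-2:u+3]; oo,r=ray(m,o[1][1]); print(n,(oo+r*np.median(z)/(R@r)[2]).round(4))
a=tri(k)[0]-tri(b)[0];print("yaw parts",np.arctan2(a[1],a[0])-np.arctan2(93,55),np.hypot(*a[:2]))
E
```

```text
cam [0.46033012 0.21937017 0.50789963]
cam [0.50861282 0.31134237 0.50121475]
knob wrist [0.5201 0.2472 0.1425] w4+top [0.5193 0.2479 0.1444] all [0.5199 0.2472 0.1472] [0.0006 0.0011 0.0016 0.0022]
[[0.5194, 0.2465], [0.5196, 0.2485], [0.5179, 0.2468], [0.5207, 0.2434]]
tab wrist [0.4514 0.1587 0.1468] w4+top [0.4522 0.1597 0.1494] all [0.4524 0.1585 0.1445] [0.0009 0.0016 0.0019 0.0019]
[[0.4517, 0.159], [0.4516, 0.1598], [0.4527, 0.1595], [0.4494, 0.1461]]
[[0.5879 0.3124]
 [0.421  0.3258]
 [0.3958 0.0692]]
yaw: front edge -0.09820815121179607
knob [0.5196 0.2486 0.1494]
tab [0.4516 0.1599 0.1493]
yaw parts -0.11680707384092404 0.1115024983766359
```

Knob top is at about (0.519, 0.2475, 0.149) and tab top at (0.452, 0.1595, 0.149). Yaw is about -0.10, and the depth reading agrees with triangulation to a few mm. Next, the approach to the knob.

```bash
python3 - <<'E'
from h import *
cmd([.519,.2475,.18],-.1);cmd([.519,.2475,.121],-.1)
E
```

```text
t 3.0 pos [0.4998 0.2281 0.3312] yaw -0.1025 F [ 0.17  0.15 -0.21] CMD [-0.0007, -0.0002, -0.0008] [0.0423, 0.0348, 0.3023]
t 3.0 pos [0.4998 0.2281 0.3312] yaw -0.1025 F [ 0.17  0.15 -0.21] CMD [-0.0007, -0.0002, -0.0008] [0.0422, 0.0351, 0.4203]
```

Request:
step_arm --pt "-0.0007 0 -0.001 0.042 0.035 0.1 45" --pt "-0.0007 0 -0.001 0.042 0.035 0.2 45" --pt "-0.0007 0 -0.001 0.042 0.035 0.3 45" --pt "-0.0007 0 -0.001 0.042 0.035 0.302 45" --pt "-0.0007 0 -0.001 0.042 0.035 0.302 45"

```text
time_s: 3.5
ee_pos: [0.5189, 0.2464, 0.1799]
eef_rot: [-2.33, -2.106, 0.002]
ft_force: [0.4, 0.1, 0.8]
grip_width: 0.526
```

```bash
python3 - <<'E'
from h import *
cmd([.519,.2475,.121],-.1)
snap("w5")
from cell import viewer
p,d=viewer.read_camera("side"); a=cv2.imread("pics/w5.png")
cv2.imwrite("pics/c5.png",np.hstack([cv2.resize(p[80:240,120:290],(425,400)),cv2.resize(a,(375,281+119))]))
E
```

```text
t 3.5 pos [0.5189 0.2464 0.1799] yaw -0.1005 F [0.36 0.11 0.8 ] CMD [-0.0005, 0.0001, -0.0002] [0.0023, 0.0002, 0.1179]
```

View pics/c5.png

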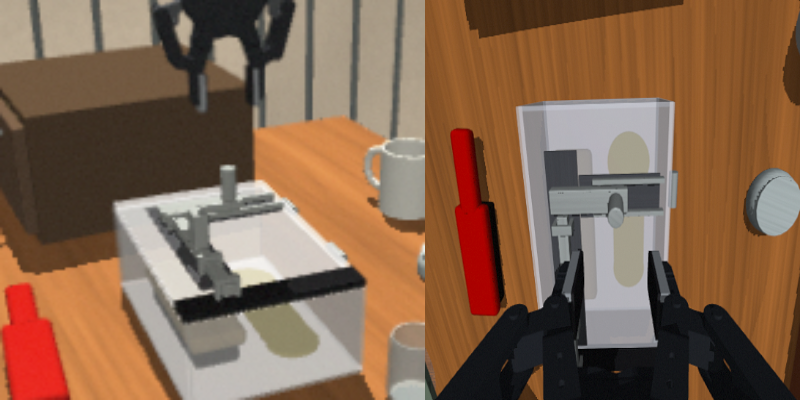

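The fingers straddle the knob in the side view (fingers at px 200 and 255, knob at 228). I'll descend and grip.

Request:
step_arm --pt "0 0 0 0.002 0 0.06 45" --pt "0 0 0 0.002 0 0.118 45" --pt "0 0 0 0.002 0 0.118 45"

```text
time_s: 3.9
ee_pos: [0.5208, 0.2483, 0.1239]
eef_rot: [2.33, 2.107, 0.006]
ft_force: [-0.2, 0.3, 0.1]
grip_width: 0.532
```

Request:
step_arm --pt "0 0 0 0 0 0 10" --pt "0 0 0 0 0 0 10" --pt "0 0 0 0 0 0 10" --pt "0 0 0 0 0 0 10" --pt "0 0 0 0 0 0 10" --pt "0 0 0 0 0 0 10" --grip_force 30

```text
time_s: 4.5
ee_pos: [0.5208, 0.2484, 0.1241]
eef_rot: [2.33, 2.107, 0.006]
ft_force: [0.5, -0.3, 0.8]
grip_width: 0.124
```

```bash
python3 - <<'E'
from h import *
snap("w6");cmd([.519,.2475,.121],-.1)
E
```

```text
t 4.55 pos [0.5207 0.2483 0.124 ] yaw -0.1004 F [ 0.04 -0.09 -0.03] CMD [0.0009, -0.0007, -0.0001] [-0.002, -0.0033, 0.0059]
```

View pics/w6.png

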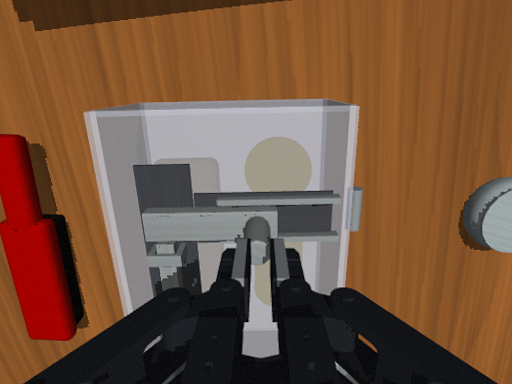

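The grip closed to about 10.6 mm, less than the 16 mm knob, so the pads missed it. The knob at (258,235) seems to sit ahead of the pads, so I'll measure it again.

```bash
python3 - <<'E'
from h import *
import pickle
m,d=pickle.load(open("pics/w6.pkl","rb"))
print("cam",-m["R"].T@m["t"], m["R"])
for X in([.519,.2475,.149],[.519,.2475,.115],[.5207,.2483,.124],[.5207,.2483,.143],[.4517,.1595,.149]):print(X,proj(m,X).round(1))
p=cv2.imread("pics/w6.png");cv2.imwrite("pics/w6z.png",cv2.resize(p[170:330,170:350],None,fx=3.5,fy=3.5,interpolation=cv2.INTER_CUBIC))
for v in range(205,300,6):
    o=[]
    for u in(246,258,268,278):
        a,r=ray(m,(u,v)); o.append((a+r*d[v,u]/(m["R"]@r)[2]).round(3).tolist())
    print(v,o)
E
```

```text
cam [0.52863569 0.33116159 0.29430124] [[ 0.994957   -0.1002109   0.00428221]
 [-0.09617529 -0.94102787  0.32437149]
 [-0.02847588 -0.32314753 -0.94592008]]
[0.519, 0.2475, 0.149] [256.6 251.4]
[0.519, 0.2475, 0.115] [256.9 224.1]
[0.5207, 0.2483, 0.124] [259.5 229. ]
[0.5207, 0.2483, 0.143] [259.6 244.3]
[0.4517, 0.1595, 0.149] [165.8 381.6]
205 [[0.513, 0.258, 0.108], [0.521, 0.257, 0.107], [0.527, 0.257, 0.108], [0.534, 0.254, 0.103]]
211 [[0.513, 0.257, 0.114], [0.521, 0.256, 0.115], [0.527, 0.256, 0.115], [0.533, 0.249, 0.102]]
217 [[0.513, 0.253, 0.116], [0.52, 0.254, 0.118], [0.526, 0.252, 0.115], [0.533, 0.245, 0.102]]
223 [[0.512, 0.25, 0.118], [0.52, 0.254, 0.127], [0.526, 0.25, 0.12], [0.533, 0.241, 0.102]]
229 [[0.513, 0.251, 0.128], [0.52, 0.254, 0.136], [0.526, 0.25, 0.129], [0.532, 0.236, 0.102]]
235 [[0.513, 0.251, 0.136], [0.52, 0.254, 0.144], [0.526, 0.25, 0.136], [0.532, 0.234, 0.106]]
241 [[0.515, 0.259, 0.158], [0.52, 0.254, 0.149], [0.525, 0.25, 0.144], [0.531, 0.257, 0.158]]
247 [[0.515, 0.259, 0.163], [0.52, 0.25, 0.149], [0.525, 0.25, 0.149], [0.53, 0.257, 0.163]]
253 [[0.515, 0.259, 0.169], [0.52, 0.247, 0.149], [0.525, 0.246, 0.149], [0.53, 0.258, 0.17]]
259 [[0.516, 0.259, 0.175], [0.519, 0.243, 0.149], [0.525, 0.242, 0.149], [0.53, 0.257, 0.173]]
265 [[0.516, 0.259, 0.179], [0.519, 0.239, 0.149], [0.523, 0.207, 0.1], [0.529, 0.257, 0.179]]
271 [[0.516, 0.259, 0.183], [0.515, 0.203, 0.1], [0.522, 0.203, 0.101], [0.529, 0.258, 0.184]]
277 [[0.516, 0.259, 0.189], [0.515, 0.198, 0.1], [0.522, 0.197, 0.1], [0.529, 0.258, 0.189]]
283 [[0.516, 0.256, 0.189], [0.514, 0.194, 0.101], [0.521, 0.192, 0.1], [0.529, 0.256, 0.189]]
289 [[0.515, 0.253, 0.188], [0.514, 0.188, 0.101], [0.521, 0.187, 0.1], [0.528, 0.254, 0.191]]
295 [[0.515, 0.25, 0.188], [0.513, 0.182, 0.1], [0.52, 0.181, 0.1], [0.528, 0.254, 0.195]]
```

View pics/w6z.png

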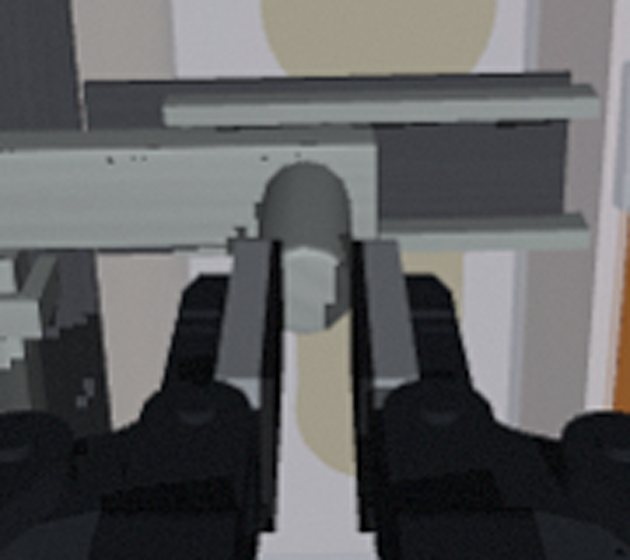

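```bash
python3 - <<'E'
from h import *
from cell import viewer
S=viewer.camera_model("side")
p,d=viewer.read_camera("side")
cv2.imwrite("pics/s6z.png",cv2.resize(p[90:220,140:270],None,fx=4.5,fy=4.5,interpolation=cv2.INTER_CUBIC))
for X in([.5207,.2483,.124],[.5207,.2483,.155],[.519,.2475,.149]):print(X,(proj(S,X)-[140,90])*4.5)
print("tcp at c5",(proj(S,[.5189,.2464,.1799])-[120,80])*2.5)
E
```

```text
[0.5207, 0.2483, 0.124] [317.50858971 294.14108697]
[0.5207, 0.2483, 0.155] [315.75104784 242.76387832]
[0.519, 0.2475, 0.149] [313.87581948 253.76973813]
tcp at c5 [223.72796719 137.15418405]
```

View pics/s6z.png

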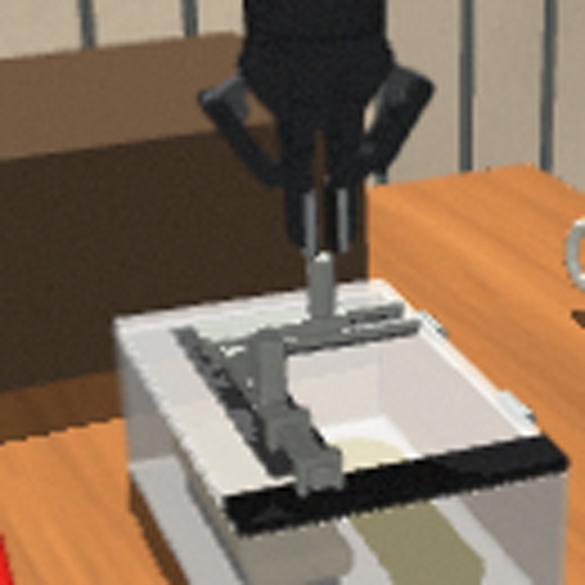

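The side view shows the fingertips just above the knob top. The real tips are therefore about 26–31 mm above the reported TCP. The knob height (0.149) is confirmed by three cameras, so the tool z is what's off. I'll open, go lower in small steps, and check with the cameras.

Request:
step_arm --pt "0 0 0 0 0 0 45" --pt "0 0 0 0 0 0 45" --pt "0 0 0 0 0 0 45" --pt "0 0 0 0 0 0 45" --pt "0 0 0 -0.001 -0.003 0.02 45" --pt "0 0 0 -0.001 -0.003 0.04 45" --pt "0 0 0 -0.001 -0.003 0.048 45" --pt "0 0 0 -0.001 -0.003 0.048 45"

```text
time_s: 5.4
ee_pos: [0.5185, 0.2477, 0.0985]
eef_rot: [-2.33, -2.107, -0.002]
ft_force: [0.1, 0.5, 0.4]
grip_width: 0.525
```

```bash
python3 - <<'E'
from h import *
from cell import viewer
m,a,dd=snap("w7")
p,d=viewer.read_camera("side")
cv2.imwrite("pics/c7.png",np.hstack([cv2.resize(p[90:220,140:270],(400,400),interpolation=cv2.INTER_CUBIC),cv2.resize(a[170:330,170:350],(400,400),interpolation=cv2.INTER_CUBIC)]))
cmd([.519,.2475,.121],-.1)
E
```

```text
t 5.5 pos [0.5193 0.248  0.0996] yaw -0.1004 F [0.04 0.8  1.16] CMD [0.0008, -0.0007, -0.0001] [-0.001, -0.0004, -0.0427]
```

View pics/c7.png

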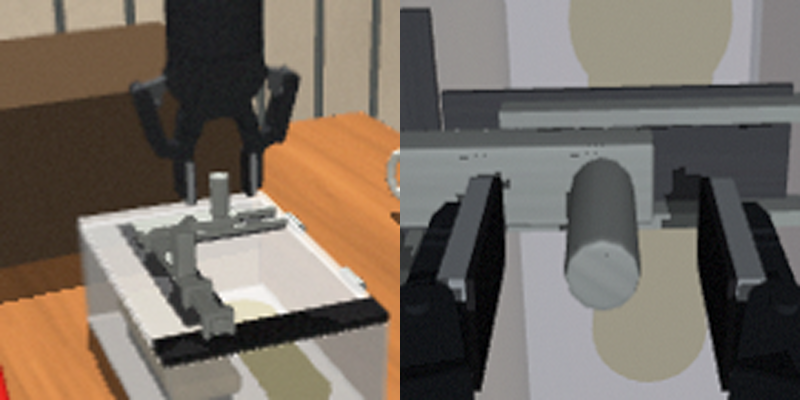

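Now the knob stands between the fingers, overlapping them by roughly 15 mm. I'll go 7 mm lower and close.

Request:
step_arm --pt "0 0 0 0 0 0.014 45" --pt "0 0 0 0 0 0.014 10" --pt "0 0 0 0 0 0.014 10" --pt "0 0 0 0 0 0.014 10" --pt "0 0 0 0 0 0.014 10" --pt "0 0 0 0 0 0.014 10" --pt "0 0 0 0 0 0.014 10" --grip_force 30

```text
time_s: 6.2
ee_pos: [0.5192, 0.248, 0.0926]
eef_rot: [2.33, 2.107, 0.005]
ft_force: [-1.0, 0.9, -0.9]
grip_width: 0.174
```

```bash
python3 - <<'E'
from h import *
from cell import viewer
m,a,dd=snap("w8")
p,d=viewer.read_camera("side")
cv2.imwrite("pics/c8.png",np.hstack([cv2.resize(p[90:220,140:270],(400,400),interpolation=cv2.INTER_CUBIC),cv2.resize(a[170:330,170:350],(400,400),interpolation=cv2.INTER_CUBIC)]))
cmd(np.array([.5193,.248,.0925])+.05*np.array([np.cos(.1),-np.sin(.1),0]),-.1)
E
```

```text
t 6.3 pos [0.5192 0.248  0.0926] yaw -0.1004 F [-0.13  0.86 -0.97] CMD [0.0007, -0.0006, -0.0001] [0.0001, 0.1003, 0.0005]
```

View pics/c8.png

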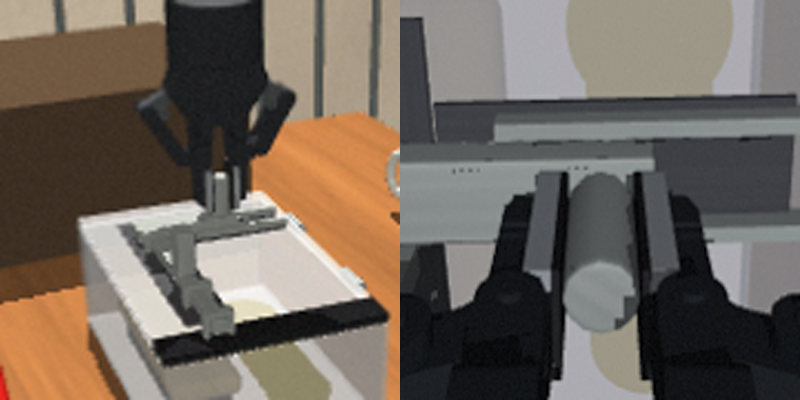

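The knob is gripped. Now I'll slide it along tool +y (box +x) in small steps.

Request:
step_arm --pt "0 0 0 0 0.02 0 10" --pt "0 0 0 0 0.04 0 10" --pt "0 0 0 0 0.06 0 10" --pt "0 0 0 0 0.075 0 10" --pt "0 0 0 0 0.085 0 10" --pt "0 0 0 0 0.085 0 10"

```text
time_s: 6.9
ee_pos: [0.563, 0.2445, 0.0927]
eef_rot: [2.33, 2.106, 0.008]
ft_force: [-0.1, 4.9, -1.6]
grip_width: 0.176
```

```bash
python3 - <<'E'
from h import *
cmd(np.array([.5193,.248,.0925])+.05*np.array([np.cos(.1),-np.sin(.1),0]),-.1)
E
```

```text
t 6.9 pos [0.563  0.2445 0.0927] yaw -0.101 F [-0.08  4.88 -1.58] CMD [0.0013, -0.0012, -0.0003] [-0.0017, 0.0123, 0.0004]
```

Request:
step_arm --pt "0 0 0 -0.001 0.004 0 10" --pt "0 0 0 -0.001 0.006 0 10" --pt "0 0 0 -0.001 0.008 0 10" --pt "0 0 0 -0.001 0.008 0 10"

```text
time_s: 7.3
ee_pos: [0.5629, 0.2444, 0.0926]
eef_rot: [-2.327, -2.101, 0.001]
ft_force: [-11.3, 6.4, 5.1]
grip_width: 0.173
```

It stopped hard at 44 mm of travel (-11 N), which fits the end stop given that the catch started a few mm open. I'll release and lift.

Request:
step_arm --pt "0 0 0 0 0 0 45" --pt "0 0 0 0 0 0 45" --pt "0 0 0 0 0 0 45" --pt "0 0 0 0 0 0 45" --pt "0 0 0 0 0 -0.05 45" --pt "0 0 0 0 0 -0.15 45" --pt "0 0 0 0 0 -0.2 45" --pt "0 0 0 0 0 -0.2 45"

```text
time_s: 8.1
ee_pos: [0.5663, 0.2447, 0.1976]
eef_rot: [-2.33, -2.104, -0.014]
ft_force: [1.0, 0.4, -0.4]
grip_width: 0.524
```

```bash
python3 - <<'E'
from h import *
from cell import viewer
m,a,dd=snap("w9")
p,d=viewer.read_camera("side")
cv2.imwrite("pics/c9.png",np.hstack([cv2.resize(p[90:220,140:270],(400,400),interpolation=cv2.INTER_CUBIC),cv2.resize(a,(400,400),interpolation=cv2.INTER_CUBIC)]))
cmd([.452,.1595,.17],-.1);cmd([.452,.1595,.093],-.1)
E
```

```text
t 8.2 pos [0.5636 0.2437 0.1928] yaw -0.1019 F [-0.52  0.07 -0.7 ] CMD [-0.0013, -0.0012, -0.0006] [-0.1905, -0.2046, 0.0456]
t 8.2 pos [0.5636 0.2437 0.1928] yaw -0.1019 F [-0.52  0.07 -0.7 ] CMD [-0.0013, -0.0012, -0.0006] [-0.1911, -0.204, 0.1996]
```

View pics/c9.png

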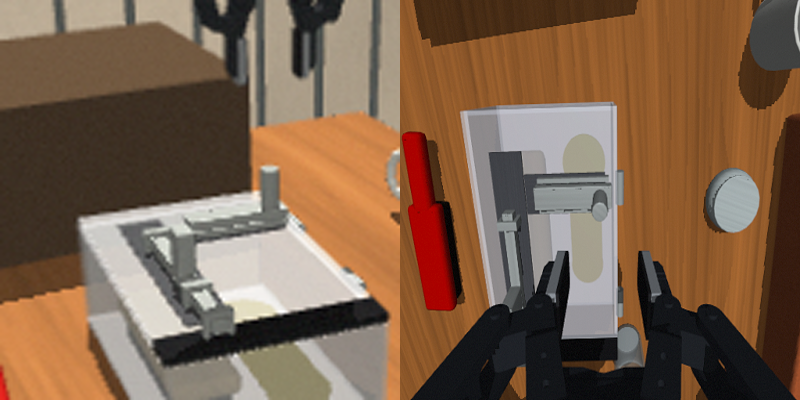

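The catch is back at the hinge side and clear of the bolt's tail. Now I'll go over the bolt tab.

Request:
step_arm --pt "-0.001 -0.001 -0.0006 -0.095 -0.1 0 45" --pt "-0.001 -0.001 -0.0006 -0.19 -0.2 0.02 45" --pt "-0.001 -0.001 -0.0006 -0.19 -0.204 0.05 45" --pt "-0.001 -0.001 -0.0006 -0.19 -0.204 0.05 45" --pt "-0.001 -0.001 -0.0006 -0.19 -0.204 0.05 45"

```text
time_s: 8.7
ee_pos: [0.4507, 0.1588, 0.1662]
eef_rot: [-2.329, -2.105, 0.005]
ft_force: [0.2, 0.1, 0.5]
grip_width: 0.525
```

```bash
python3 - <<'E'
from h import *
from cell import viewer
m,a,dd=snap("w10")
p,d=viewer.read_camera("side")
cv2.imwrite("pics/c10.png",np.hstack([cv2.resize(p[90:220,140:270],(400,400),interpolation=cv2.INTER_CUBIC),cv2.resize(a[190:350,170:350],(400,400),interpolation=cv2.INTER_CUBIC)]))
cmd([.452,.1595,.093],-.1)
print(proj(m,[.452,.1595,.149]))
E
```

```text
t 8.8 pos [0.4534 0.1601 0.1677] yaw -0.1001 F [ 0.09  0.5  -0.31] CMD [-0.0001, -0.0003, -0.0] [-0.0016, -0.0027, 0.1493]
[261.75552876 216.14310901]
```

View pics/c10.png

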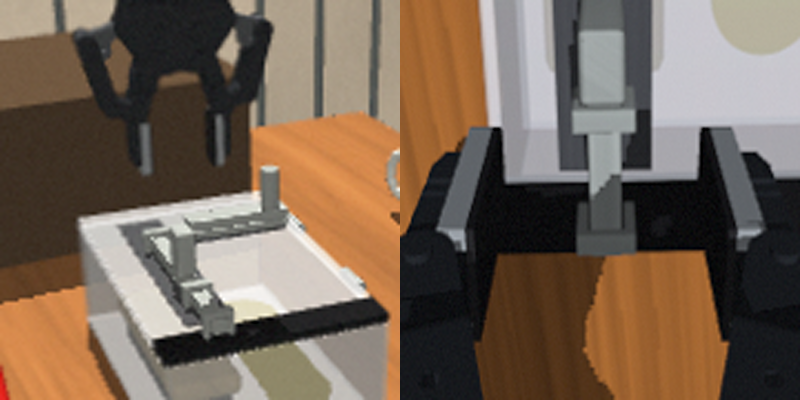

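The fingers are centred on the tab (crop x about 600 for both). I'll descend.

Request:
step_arm --pt "0 0 0 -0.001 -0.002 0.06 45" --pt "0 0 0 -0.001 -0.002 0.12 45" --pt "0 0 0 -0.001 -0.002 0.149 45" --pt "0 0 0 -0.001 -0.002 0.149 45"

```text
time_s: 9.2
ee_pos: [0.4522, 0.16, 0.0912]
eef_rot: [-2.328, -2.107, 0.005]
ft_force: [-0.3, -0.0, 0.2]
grip_width: 0.523
```

```bash
python3 - <<'E'
from h import *
from cell import viewer
m,a,dd=snap("w11")
p,d=viewer.read_camera("side")
cv2.imwrite("pics/c11.png",np.hstack([cv2.resize(p[90:220,140:270],(400,400),interpolation=cv2.INTER_CUBIC),cv2.resize(a[170:350,170:350],(400,400),interpolation=cv2.INTER_CUBIC)]))
cmd([.452,.1595,.093],-.1)
E
```

```text
t 9.3 pos [0.4538 0.1604 0.0935] yaw -0.0998 F [ 0.46 -0.7   0.79] CMD [0.0002, -0.0004, 0.0001] [-0.0022, -0.0033, 0.001]
```

View pics/c11.png

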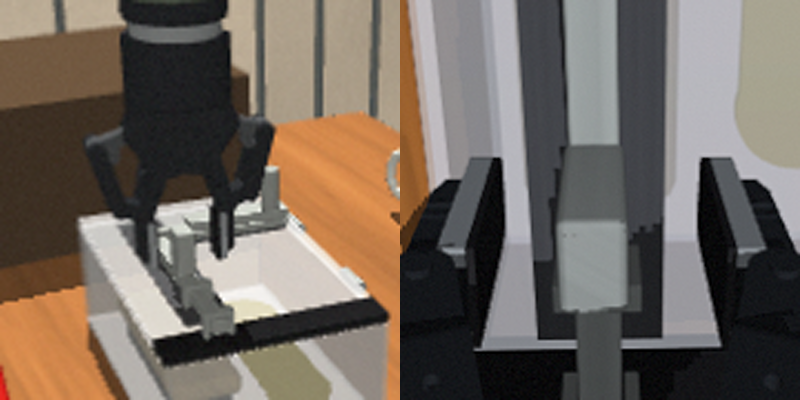

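The tab lies about 2 mm to -x of centre, so I'll correct for that and close.

Request:
step_arm --pt "0 0 0 -0.002 -0.004 0.001 45" --pt "0 0 0 -0.002 -0.004 0.001 10" --pt "0 0 0 -0.002 -0.004 0.001 10" --pt "0 0 0 -0.002 -0.004 0.001 10" --pt "0 0 0 -0.002 -0.004 0.001 10" --pt "0 0 0 -0.002 -0.004 0.001 10" --pt "0 0 0 -0.002 -0.004 0.001 10" --grip_force 35

```text
time_s: 10.0
ee_pos: [0.4507, 0.1599, 0.0938]
eef_rot: [-2.327, -2.108, -0.001]
ft_force: [-4.7, 1.5, 5.4]
grip_width: 0.156
```

```bash
python3 - <<'E'
from h import *
snap("w12")
cmd([.452,.1595,.093],-.1)
E
```

```text
t 10.05 pos [0.4507 0.1599 0.0938] yaw -0.0987 F [-3.33  1.46  5.18] CMD [-0.0001, -0.0005, 0.0004] [-0.0006, 0.0026, 0.0017]
```

View pics/w12.png

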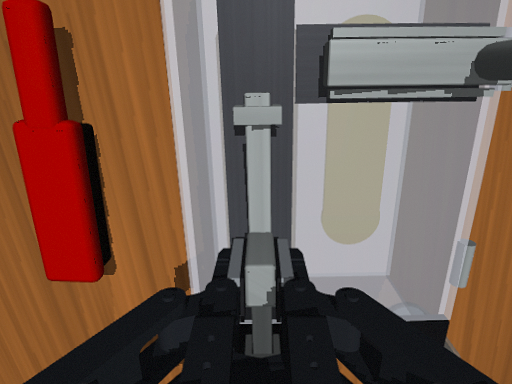

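The tab is gripped (opening about 13–14 mm) and the catch bar is clear of the rod. I'll draw the bolt along tool +x (box +y).

Request:
step_arm --pt "0 0 0 0.02 0 0 10" --pt "0 0 0 0.04 0 0 10" --pt "0 0 0 0.06 0 0 10" --pt "0 0 0 0.075 0 0 10" --pt "0 0 0 0.088 0 0 10" --pt "0 0 0 0.088 0 0 10"

```text
time_s: 10.65
ee_pos: [0.4543, 0.2055, 0.0938]
eef_rot: [-2.325, -2.107, -0.002]
ft_force: [-4.3, 1.8, 2.1]
grip_width: 0.158
```

Request:
step_arm --pt "0 0 0 0.004 0 0 10" --pt "0 0 0 0.007 0 0 10" --pt "0 0 0 0.01 0 0 10" --pt "0 0 0 0.012 0 0 10" --pt "0 0 0 0.012 0 0 10"

```text
time_s: 11.15
ee_pos: [0.4546, 0.2098, 0.0938]
eef_rot: [-2.326, -2.11, 0.003]
ft_force: [-2.9, -8.2, 4.2]
grip_width: 0.158
```

```bash
python3 - <<'E'
from h import *
snap("w13")
cmd([.452,.1595,.093],-.1)
E
```

```text
t 11.2 pos [0.4546 0.2098 0.0939] yaw -0.0975 F [-2.49 -8.22  3.64] CMD [-0.0008, 0.0001, 0.0008] [-0.1006, 0.0046, 0.0017]
```

View pics/w13.png

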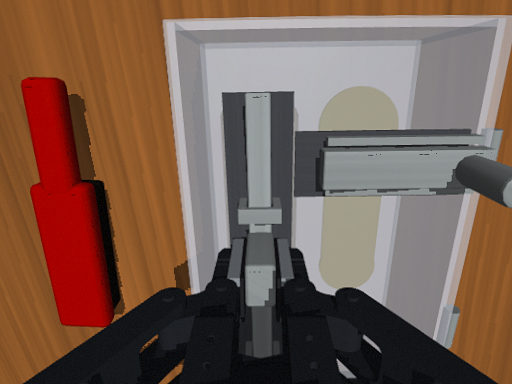

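It reached the stop at 50 mm of travel, with the force rising to 8 N. I'll open, lift away and check.

Request:
step_arm --pt "0 0 0 0 0 0 45" --pt "0 0 0 0 0 0 45" --pt "0 0 0 0 0 0 45" --pt "0 0 0 0 0 0 45" --pt "0 0 0 0 0 -0.05 45" --pt "0 0 0 0 0 -0.15 45" --pt "0 0 0 0 0 -0.25 45" --pt "0 0 0 0 0 -0.3 45"

```text
time_s: 12.0
ee_pos: [0.4568, 0.2108, 0.2485]
eef_rot: [2.327, 2.11, 0.009]
ft_force: [-0.1, 1.3, 0.1]
grip_width: 0.526
```

Request:
step_arm --pt "0 0 0 -0.1 0 -0.05 45" --pt "0 0 0 -0.1 0 -0.05 45" --pt "0 0 0 -0.1 0 -0.05 45"

```text
time_s: 12.3
ee_pos: [0.4522, 0.1605, 0.2742]
eef_rot: [2.329, 2.107, 0.013]
ft_force: [0.2, -0.1, -0.4]
grip_width: 0.528
```

```bash
python3 - <<'E'
from h import *
from cell import viewer
m,a,dd=snap("w14")
p,d=viewer.read_camera("side");cmd([.452,.1595,.3],-.1)
cv2.imwrite("pics/c14.png",np.hstack([cv2.resize(p[90:350,140:430],(400,360),interpolation=cv2.INTER_CUBIC),cv2.resize(a[0:250,150:400],(400,360),interpolation=cv2.INTER_CUBIC)]))
E
```

```text
t 12.4 pos [0.4516 0.1613 0.2724] yaw -0.0981 F [-0.51  0.51 -0.77] CMD [0.0008, -0.0013, 0.0006] [-0.0032, 0.0014, -0.0552]
```

View pics/c14.png

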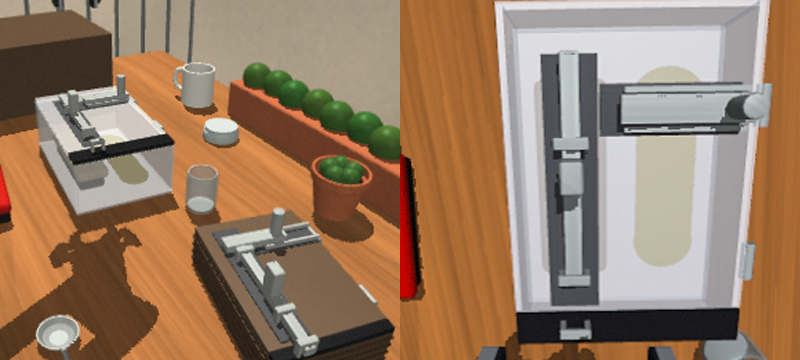

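The rod is out of the staple (rod end near crop (573,285), staple at (575,330)). The catch is fully back and the woven box looks unchanged. One numeric check from depth, then I'll hand in.

```bash
python3 - <<'E'
from h import *
import pickle
from cell import workorder,telemetry
m,d=pickle.load(open("pics/w14.pkl","rb"))
u,v=np.meshgrid(range(150,400),range(0,250)); K=m["camera_matrix"]
pts=cv2.undistortPoints(np.c_[u.ravel(),v.ravel()].astype(np.float32)[:,None],K,np.array([m["k1"],0,0,0]))[:,0]
z=d[v.ravel(),u.ravel()]; X=(np.c_[pts,np.ones(len(pts))]*z[:,None]-m["t"])@m["R"]
top=X[(abs(X[:,2]-.149)<.003)&(X[:,1]>.12)]
for n,q,o in(("knob",top[top[:,0]>.51],[.5195,.2475]),("tab",top[top[:,0]<.49],[.4517,.1595])):
    c=(q.min(0)+q.max(0))/2; print(n,c.round(4),"moved mm",((c[:2]-o)*1e3).round(1),len(q))
workorder.close_job(); print(telemetry.get_state()["time_s"])
E
```

```text
knob [0.5626 0.2427 0.1487] moved mm [43.1 -4.8] 247
tab [0.4552 0.2085 0.1487] moved mm [ 3.5 49. ] 349
the job is handed in; nothing more can be done
the job is handed in; nothing more can be done
```

I pushed the catch on the clear box back to its end stop, then drew the bolt by its tab to its end stop. I let go of both, lifted clear and handed the job in at about 12.4 s.

- **Catch:** the arm moved it 44 mm before it stopped hard at about 11 N. The last depth check puts the knob about 43 mm from where it started, well past what frees the bolt. Ending at the 0.050 m stop implies it started about 6 mm open, which fits the stated range.
- **Bolt:** the arm moved it 50 mm, with the force rising to 8 N at the stop. The depth check gives 49 mm, and the last wrist picture shows the rod end clear of the staple.
- **Low woven box:** I did not touch it, and its catch looks unchanged in the last side view.
- **What disagreed:** the fingertips really sat about 26–31 mm above the reported TCP. My first grip on the knob closed just above it, touching nothing. I corrected the height from the cameras and then gripped both parts properly.
- **Smaller mismatch:** triangulated heights of the knob and tab tops varied by several mm (0.142–0.149 m). Wrist depth gave 0.149 m, matching the task text.

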